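# Pack the short foot of a culture shaker

### The job

The front left foot of the shaker hangs clear of the bench: find the levelling packer that slides in snugly under it, trying them thin end first and without forcing any. Leave the one that the foot pad bears on firmly in place, lying flat on the bench and centred under the foot, pushed in until the whole pad is past the taper and stands on the packer's flat top. Leave the two unused packers lying on the mat, and do not shift anything else or bump the shaker.

Things in the scene. Friction and masses are not known exactly. Their poses are not given: they have to be found in the camera images.
- foot_spot (a point): point on the bench (height 0) straight under the shaker's short front left foot (left as seen from the robot); x along the shaker's side from front to back, y to its left, z up. The bench is clear for 150 mm in front of it (-x) and behind it. Above it hangs a round black rubber pad, 24 mm in diameter, 8 mm thick, with an unknown gap of about 6 to 14.6 mm below it (differs each time)
- foot_lug (a point): top of the dark steel lug that carries the short foot, 42 mm above the bench, on the foot's axis; the lug is 40 mm (x) by 44 mm (y), 8 mm thick, its screw stands up to 87 mm above the bench. The foot's pad is sprung: it gives up to 4.5 mm upwards, beginning at about 2 N and reaching 5 N; sideways it is rigid, so a packer whose thin end is thicker than the gap stops dead against it
- shaker: white bench shaker, 260 mm deep (x), 240 mm wide (y), housing 34 to 82 mm above the bench, over it a platform with a wire rim up to 121 mm, 40 mm back from the front face, with two clipped culture tubs up to 165 mm; origin on the bench under its middle, x to its back (the control panel faces the robot), y to its left. Firm on its other three feet; it does not move. Short foot at x -100, y +142 mm
- mat: thin blue-grey bench mat, 190 mm (x) by 235 mm (y), 2 mm thick, fixed; origin on the bench under its middle. The three packers lie on it side by side about 75 mm apart, in any order, thin ends towards its +x, within 10 degrees of its x axis
- packer_9_mid (a point): plastic levelling packer (blue), a flat bar 140 mm long, 30 mm wide, 9 mm thick, 35 g; this point is its centre, half-way up. x runs along it to its thin end, z up: the top tapers over the last 20 mm towards +x from 9 down to 5.6 mm; the rest (70 mm behind to 50 mm ahead of this point) is flat. It lies on the mat at the start
- packer_12_mid (a point): plastic levelling packer (white), a flat bar 140 mm long, 30 mm wide, 12 mm thick, 35 g; this point is its centre, half-way up. x runs along it to its thin end, z up: the top tapers over the last 20 mm towards +x from 12 down to 8.6 mm; the rest (70 mm behind to 50 mm ahead of this point) is flat. It lies on the mat at the start
- packer_15_mid (a point): plastic levelling packer (yellow), a flat bar 140 mm long, 30 mm wide, 15 mm thick, 35 g; this point is its centre, half-way up. x runs along it to its thin end, z up: the top tapers over the last 20 mm towards +x from 15 down to 11.6 mm; the rest (70 mm behind to 50 mm ahead of this point) is flat. It lies on the mat at the start
- jar_mid (a point): bystander: glass culture jar with gold lid, 66 mm in diameter, 85 mm high; its centre
- tub_d_mid (a point): bystander: small lidded culture tub on the bench, 80 mm in diameter, 45 mm high; its centre
- tub_c_mid (a point): bystander: lidded culture tub on the bench, 106 mm in diameter, 60 mm high; its centre
- bottle_mid (a point): bystander: glass bottle with blue cap, 68 mm in diameter, 110 mm high; its centre
- torch_mid (a point): bystander: small black and lime-green burner lighter standing upright, 32 mm in diameter, 97 mm high; its centre
Mind the look-alikes: they are no part of the job. What is shaped like the part that bears packer_9_mid but black is not meant.

How it is judged (in metres and radians):
At the end, for the whole second after the job is handed in: one packer lies flat and still under the short foot, the pad bearing on it with over 0.4 N, the foot axis within 10 mm of its centre line and from 50 mm behind to 41 mm ahead of its middle; the other two lie still on the mat, their middles over it (((x of foot_spot in the frame of packer_9_mid between -0.05 and 0.041 m and y of foot_spot in the frame of packer_9_mid between -0.01 and 0.01 m and contact force between packer_9 and shaker above 0.4 N and angle between packer_9_mid's own z axis and vertical below 0.06 rad and linear speed of each of packer_9, packer_12, packer_15 below 0.01 m/s and x of packer_12_mid in the frame of mat between -0.09 and 0.09 m and y of packer_12_mid in the frame of mat between -0.1175 and 0.1175 m and height (world z) of each of packer_12_mid, packer_15_mid below 0.016 m and x of packer_15_mid in the frame of mat between -0.09 and 0.09 m and y of packer_15_mid in the frame of mat between -0.1175 and 0.1175 m) or (x of foot_spot in the frame of packer_12_mid between -0.05 and 0.041 m and y of foot_spot in the frame of packer_12_mid between -0.01 and 0.01 m and contact force between packer_12 and shaker above 0.4 N and angle between packer_12_mid's own z axis and vertical below 0.06 rad and linear speed of each of packer_12, packer_9, packer_15 below 0.01 m/s and x of packer_9_mid in the frame of mat between -0.09 and 0.09 m and y of packer_9_mid in the frame of mat between -0.1175 and 0.1175 m and height (world z) of each of packer_9_mid, packer_15_mid below 0.016 m and x of packer_15_mid in the frame of mat between -0.09 and 0.09 m and y of packer_15_mid in the frame of mat between -0.1175 and 0.1175 m) or (x of foot_spot in the frame of packer_15_mid between -0.05 and 0.041 m and y of foot_spot in the frame of packer_15_mid between -0.01 and 0.01 m and contact force between packer_15 and shaker above 0.4 N and angle between packer_15_mid's own z axis and vertical below 0.06 rad and linear speed of each of packer_15, packer_9, packer_12 below 0.01 m/s and x of packer_9_mid in the frame of mat between -0.09 and 0.09 m and y of packer_9_mid in the frame of mat between -0.1175 and 0.1175 m and height (world z) of each of packer_9_mid, packer_12_mid below 0.016 m and x of packer_12_mid in the frame of mat between -0.09 and 0.09 m and y of packer_12_mid in the frame of mat between -0.1175 and 0.1175 m))); the robot touches nothing.
It fails at once if a packer is forced: it is pushed against the shaker or its foot with more than 25 N (contact force between any of packer_9, packer_12, packer_15 and shaker above 25 N).
It fails at once if the robot bumps the shaker with more than 10 N (contact force between any of the fingers, the arm and shaker above 10 N).
It fails at once if another thing on the bench is shifted by more than 30 mm (distance of any of tub_c_mid, tub_d_mid, jar_mid, bottle_mid, torch_mid from where it was at the start of the episode above 0.03 m).
It also fails if it takes over 72 s, if anything falls off the work surface, if the arm or the gripper's body presses on something with over 40 N, if the wrist force passes 120 N, or if a joint passes its speed limit or range.

### The arm

A 6-joint arm with a two-finger parallel gripper is mounted at the origin on the work surface. World frame = base frame: x ahead of the robot, y to its left, z up, the work surface at z = 0. Lengths are in mm, angles in rad, forces in N, time in s.
With the tool pointing down it reaches from about 350 to 775 mm from the base axis. Payload 7.3 kg.
Tool frame: the origin (TCP) lies at the very end of the fingers, on their centre line; the grasp point (between the pads) lies 19 mm behind it; x points along the fingers, y is the direction in which the jaws open and shut, and the axes are right-handed (so a half turn about x gives the same grasp; the last joint's range is limited). The gripper opens to 92 mm and grips with 3 to 60 N. Pads are 19 mm wide; open, the fingers measure 130 mm over their backs; the gripper's body (75 mm by 190 mm) begins 47 mm behind the grasp point.
Start: joints at [1.161, 0.342, 1.524, -0, 1.275, -0.146], TCP at [136.879, 506.862, 226.741] pointing down, gripper open.
Joint ranges: [-2.53, 2.53], [-0.77, 2.02], [0.04, 2.7], [-1, 4.14], [0.28, 2.66], [-3.11, 3.11]. Speed limits (rad/s): [2.57, 2.57, 3.14, 3.14, 3.14, 3.14].

### API

Orientations are given as [roll, pitch, yaw] about the fixed x, y, z axes, in that order (R = Rz(yaw) Ry(pitch) Rx(roll)).
In Python, from plant import sensors, capture, bot gives the robot as it stands.
- The arm moves only by the shell command python3 -m crank 'ROWS' [OPENING]. ROWS is JSON, a list of rows, each an object of numbers: "dx", "dy", "dz": the shift along the tool's x, y, z in cm; "spin": the turn about the tool's x in rad. A call has 1 to 20 rows; each row is the pose to reach, as a shift and turn from the pose commanded when the call began, along the tool's axes at that moment; what a row does not reach only later rows make up. A row lasts 1/12 s, in which the tool goes at most 41.7 mm and 7.16 degrees, less where a joint would pass 70% of its speed; a pose out of reach is approached as far as the arm can. A call with a gripper value outside its range is refused whole. OPENING is the opening in per cent of the stroke, from 0 (shut) to 100 (fully open), set as the call begins (- or left out, the last holds). The fingers move at their own pace and stop on an object; the grip force is fixed at half the most. Time passes only in rows, so rows that repeat a pose let the fingers close. It gives the time, the measured TCP pose, the force and the opening at its end, in the units of the state.
- sensors.get_obs(): the state, without advancing time (a new reading comes with each control period).
- capture(name): name is "scene" or "top" or "wrist"; returns a dict with "frame" (384x512x3 uint8, blue, green, red), "vfov" (degrees; the focal length in pixels is half the picture's height over the tangent of half this angle, whatever the lens; pixels are square), "cx", "cy" (the principal point, pixels), "view" (4x4, takes a point from world to camera coordinates); the wrist camera has in their place "mount" (4x4, takes a point from camera to tool coordinates, whose origin is the TCP and whose axes are the tool frame's). Camera axes: x right, y down, z forward; pixel columns grow to the right and rows downward; lengths in mm; the calibration is good to about 2 mm. A picture is of the moment at which its call begins: read the wrist's pose just before it. There is no depth.
- bot.close_job(): hands the job in, once; it reports no verdict.
The state is a dict: "time": time; "joint_positions": joint angles; "dq": joint speeds; "tau": joint torques, N m; "tool_pos": TCP position; "tcp_rot": TCP orientation; "contact_force": force on the tool from outside, world axes, zero at the start; "moment": the same for the moment, N m; "grip_width": finger opening in mm.
Only numpy, scipy, OpenCV 4.12 (cv2) and the standard library are available. Lean on these libraries where they do the work, as an engineer would, in place of code of your own. Each camera call takes 0.05 s, during which the arm holds its last target.

## Working session

There is one attempt and no reset: what is moved stays moved. The work goes in short steps, Python scripts to look and compute and a shell command to move; the robot and the scene stay as the last step left them, time stands still between calls to the robot, and variables do not carry over. Pictures are saved under pics/ and viewed, and the job is handed in when it is done.

```bash
ls; mkdir -p pics; cat > h.py <<'E'
import numpy as np, cv2
from plant import sensors, capture, bot
from scipy.spatial.transform import Rotation as R
def tool():
    o=sensors.get_obs(); T=np.eye(4); T[:3,3]=o['tool_pos']; T[:3,:3]=R.from_euler('xyz',o['tcp_rot']).as_matrix(); return T,o
def cam(name):
    T,o=tool(); c=capture(name); H=c['frame'].shape[0]; f=H/2/np.tan(np.radians(c['vfov'])/2)
    Tw=np.linalg.inv(c['view']) if 'view' in c else T@np.array(c['mount'])
    return c['frame'].copy(),dict(f=f,cx=c['cx'],cy=c['cy'],T=Tw)
def plane(C,u,v,z):
    d=C['T'][:3,:3]@np.array([(u-C['cx'])/C['f'],(v-C['cy'])/C['f'],1]); p=C['T'][:3,3]
    return p+d*(z-p[2])/d[2]
def proj(C,P):
    q=np.linalg.inv(C['T'])@np.append(P,1); return C['f']*q[0]/q[2]+C['cx'],C['f']*q[1]/q[2]+C['cy']
E
python3 - <<'E'
from h import *
import pickle
for n in ['scene','top','wrist']:
    f,C=cam(n); cv2.imwrite(f'pics/{n}0.png',f); pickle.dump((f,C),open(f'{n}0.pkl','wb')); print(n,C)
print(sensors.get_obs())
E
```

```text
pics
scene {'f': np.float64(423.48502736757194), 'cx': 240.3567326657184, 'cy': 190.39785107588702, 'T': array([[ 8.40575985e-01,  3.47902815e-01, -4.15205545e-01,
         1.02643023e+03],
       [ 5.41670267e-01, -5.32714404e-01,  6.50237408e-01,
        -7.25516526e+02],
       [ 5.03345014e-03, -7.71478448e-01, -6.36235545e-01,
         8.18511312e+02],
       [ 0.00000000e+00,  0.00000000e+00,  0.00000000e+00,
         1.00000000e+00]])}
top {'f': np.float64(405.09960483506194), 'cx': 253.00704992131884, 'cy': 184.1280944287536, 'T': array([[-2.00069946e-02, -9.92028922e-01,  1.24411969e-01,
         3.45731408e+02],
       [-9.99593963e-01,  2.23725630e-02,  1.76458789e-02,
         4.11537892e+01],
       [-2.02886368e-02, -1.24008412e-01, -9.92073730e-01,
         1.41959264e+03],
       [ 0.00000000e+00,  0.00000000e+00,  0.00000000e+00,
         1.00000000e+00]])}
wrist {'f': np.float64(271.43576559585335), 'cx': 257.54814801032705, 'cy': 193.6996616562239, 'T': array([[ 2.60943726e-01,  9.19589042e-01,  2.93707961e-01,
         5.69821761e+01],
       [ 9.65352920e-01, -2.
[... 183 characters left out ...]
  0.00000000e+00,
         1.00000000e+00]])}
{'time': 0.15, 'joint_positions': array([ 1.16100605e+00,  3.42567918e-01,  1.52475256e+00,  9.98288268e-06,
        1.27543262e+00, -1.46008866e-01]), 'dq': array([ 0.0003573 , -0.00169185, -0.00153827, -0.00070391,  0.00097318,
       -0.00054932]), 'tau': array([ 1.88944643e-03, -4.31468153e+01, -2.44354856e+01,  7.18192826e-02,
        5.35571098e-02, -1.08401302e-04]), 'tool_pos': array([136.74631726, 506.57319735, 226.21762235]), 'tcp_rot': array([-1.7250322 ,  1.56963584, -1.98881652]), 'contact_force': array([ 0.11390823, -0.17694749, -0.19687036]), 'moment': array([ 0.01105473, -0.04589452,  0.02101447]), 'grip_width': 91.99987552847068}
```

View pics/scene0.png

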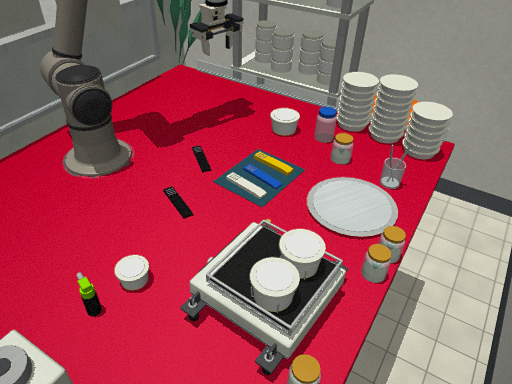

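View pics/top0.png

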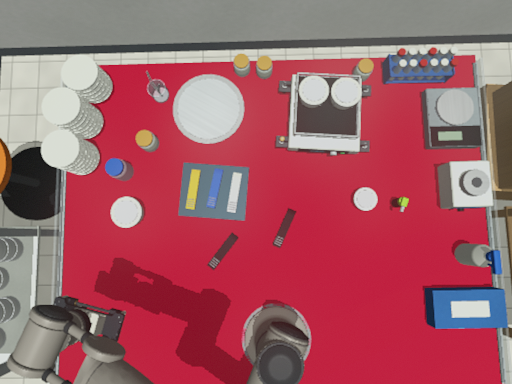

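View pics/wrist0.png

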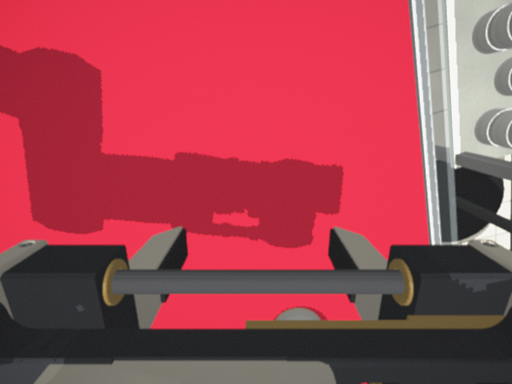

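```bash
python3 - <<'E'
import pickle,cv2,numpy as np
f,C=pickle.load(open('top0.pkl','rb'))
a=f[155:225,170:310]; b=f[65:160,275:375]
cv2.imwrite('pics/t1.png',cv2.resize(a,None,fx=5,fy=5,interpolation=cv2.INTER_CUBIC))
cv2.imwrite('pics/t2.png',cv2.resize(b,None,fx=6,fy=6,interpolation=cv2.INTER_CUBIC))
from h import plane
for n,u,v,z in [('foot lug',282,145,42),('mat',214,191,2),('shakerFL',289,150,82)]: print(n,plane(C,u,v,z))
hsv=cv2.cvtColor(f,cv2.COLOR_BGR2HSV)
s=hsv[155:225,170:260]
for n,m,z in [('y',cv2.inRange(s,(18,120,100),(35,255,255)),15),('b',cv2.inRange(s,(105,150,120),(125,255,255)),9),('w',cv2.inRange(s,(0,0,170),(180,50,255)),12)]:
    cs,_=cv2.findContours(m,cv2.RETR_EXTERNAL,cv2.CHAIN_APPROX_NONE); c=max(cs,key=cv2.contourArea)+np.array([170,155])
    r=cv2.minAreaRect(c); bx=cv2.boxPoints(r); P=np.array([plane(C,u,v,z+2) for u,v in bx]); print(n,r,P.mean(0).round(1)); print(P.round(0)[:,:2].tolist())
E
```

```text
foot lug [652.8135593  -37.52014192  42.        ]
mat [502.1888616  204.42066375   2.        ]
shakerFL [626.20270376 -58.20716501  82.        ]
y ((192.8121337890625, 188.97108459472656), (8.439173698425293, 39.3828125), 8.746162414550781) [509.7 276.8  17. ]
[[444.0, 302.0], [581.0, 281.0], [575.0, 251.0], [439.0, 273.0]]Traceback (most recent call last):
  File "<stdin>", line 11, in <module>
ValueError: max() iterable argument is empty
```

View pics/t1.png

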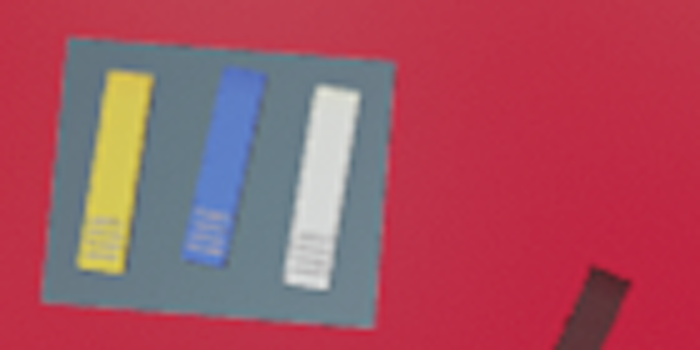

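View pics/t2.png

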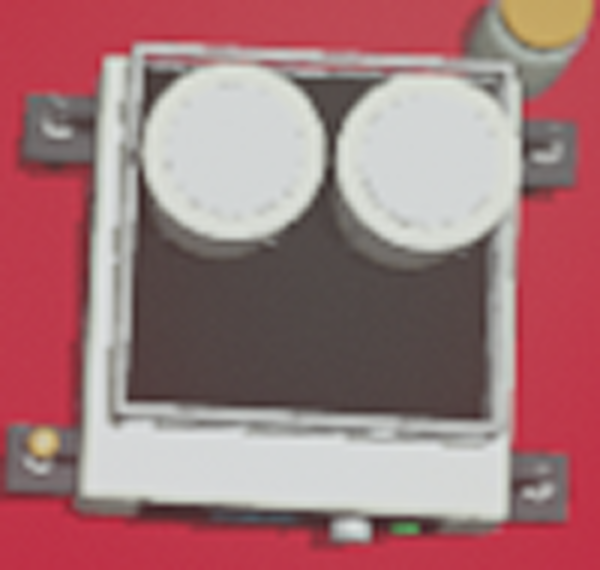

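```bash
cat >> h.py <<'E'
def go(target,yaw=None):
    """print dx dy dz (cm) & spin to get TCP to target; yaw = desired world heading of tool z axis (deg)"""
    T,o=tool(); d=T[:3,:3].T@(np.array(target)-T[:3,3])/10
    h=np.degrees(np.arctan2(T[1,2],T[0,2])); s=None
    if yaw is not None:
        s=(yaw-h+180)%360-180; s=-np.radians(s)*np.sign(-T[2,0])  # spin about tool x (down)
    print('t',round(o['time'],2),'tcp',o['tool_pos'].round(1),'zhead',h.round(1),'d(cm)',d.round(2),'spin',s,'F',o['contact_force'].round(2),'w',round(o['grip_width'],1))
E
python3 - <<'E'
from h import *
T,o=tool(); print(T.round(3)); c=capture('wrist'); print(np.round(c['mount'],3))
go([590,210,240],0)
go([590,210,240],180)
E
```

```text
[[-0.00000e+00  2.61000e-01  9.65000e-01  1.36746e+02]
 [-1.00000e-03  9.65000e-01 -2.61000e-01  5.06573e+02]
 [-1.00000e+00 -1.00000e-03 -0.00000e+00  2.26218e+02]
 [ 0.00000e+00  0.00000e+00  0.00000e+00  1.00000e+00]]
[[   0.      -0.305    0.952 -158.337]
 [   1.      -0.      -0.      -0.256]
 [   0.       0.952    0.305  -82.609]
 [   0.       0.       0.       1.   ]]
t 0.2 tcp [136.8 506.7 226.3] zhead -15.1 d(cm) [ -1.36 -16.82  51.49] spin -0.26376269098647775 F [ 0.1   0.4  -0.42] w 92.3
t 0.2 tcp [136.8 506.7 226.3] zhead -15.1 d(cm) [ -1.36 -16.82  51.49] spin 2.8778299626033155 F [ 0.1   0.4  -0.42] w 92.3
```

```bash
python3 -m crank '[{"dx":-1.4,"dy":-16.8,"dz":51.5,"spin":-0.264},{"dx":-1.4,"dy":-16.8,"dz":51.5,"spin":-0.264},{"dx":-1.4,"dy":-16.8,"dz":51.5,"spin":-0.264},{"dx":-1.4,"dy":-16.8,"dz":51.5,"spin":-0.264},{"dx":-1.4,"dy":-16.8,"dz":51.5,"spin":-0.264},{"dx":-1.4,"dy":-16.8,"dz":51.5,"spin":-0.264},{"dx":-1.4,"dy":-16.8,"dz":51.5,"spin":-0.264},{"dx":-1.4,"dy":-16.8,"dz":51.5,"spin":-0.264},{"dx":-1.4,"dy":-16.8,"dz":51.5,"spin":-0.264},{"dx":-1.4,"dy":-16.8,"dz":51.5,"spin":-0.264},{"dx":-1.4,"dy":-16.8,"dz":51.5,"spin":-0.264},{"dx":-1.4,"dy":-16.8,"dz":51.5,"spin":-0.264},{"dx":-1.4,"dy":-16.8,"dz":51.5,"spin":-0.264},{"dx":-1.4,"dy":-16.8,"dz":51.5,"spin":-0.264},{"dx":-1.4,"dy":-16.8,"dz":51.5,"spin":-0.264},{"dx":-1.4,"dy":-16.8,"dz":51.5,"spin":-0.264}]'
python3 - <<'E'
from h import *
import pickle
f,C=cam('wrist'); cv2.imwrite('pics/w1.png',f); pickle.dump((f,C),open('w1.pkl','wb')); go([590,210,240],0)
go([720,-35,260],0)
E
```

```text
time: 1.53
tool_pos: [589.9, 210.2, 240.0]
tcp_rot: [3.046, 1.569, 3.045]
contact_force: [-0.4, 0.0, -0.1]
grip_width: 92.1
t 1.58 tcp [589.3 211.  240.3] zhead 0.0 d(cm) [ 0.03 -0.1   0.07] spin 0.0004810310440355037 F [ 0.65  0.67 -0.09] w 91.9
t 1.58 tcp [589.3 211.  240.3] zhead 0.0 d(cm) [ -1.99 -24.6   13.06] spin 0.0004810310440355037 F [ 0.65  0.67 -0.09] w 91.9
```

View pics/w1.png

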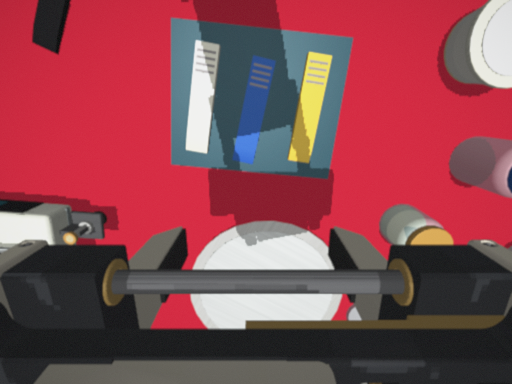

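```bash
python3 - <<'E'
from h import *
import pickle
f,C=pickle.load(open('w1.pkl','rb'))
hsv=cv2.cvtColor(f,cv2.COLOR_BGR2HSV); s=hsv[30:172,176:345]
for p in [(202,100),(252,110),(312,100),(300,145),(262,150),(185,100),(245,158),(200,148)]: print(p,hsv[p[1],p[0]])
vis=f.copy()
for n,m,z in [('y',cv2.inRange(s,(18,120,60),(35,255,255)),15),('b',cv2.inRange(s,(106,140,50),(125,255,255)),9),('w',cv2.inRange(s,(0,0,100),(180,60,255)),12)]:
    m=cv2.morphologyEx(m,cv2.MORPH_CLOSE,np.ones((5,5)))
    cs,_=cv2.findContours(m,cv2.RETR_EXTERNAL,cv2.CHAIN_APPROX_NONE); c=max(cs,key=cv2.contourArea)+np.array([176,30])
    cv2.drawContours(vis,[c],-1,(0,255,0),1)
    P=np.array([plane(C,u,v,z+2)[:2] for u,v in c[:,0]],np.float32); r=cv2.minAreaRect(P); b=cv2.boxPoints(r)
    print(n,np.round(r[0],1),np.round(r[1],1),round(r[2],1))
cv2.imwrite('pics/w1b.png',cv2.resize(vis[20:250,20:360],None,fx=2.3,fy=2.3,interpolation=cv2.INTER_CUBIC))
# mat corners
print([plane(C,u,v,2)[:2].round(0).tolist() for u,v in [(171,18),(352,38),(328,178),(171,165)]])
print('lug edge',plane(C,104,220,42),'nut',plane(C,71,240,87))
E
```

```text
(202, 100) [ 30   1 241]
(252, 110) [110 174 142]
(312, 100) [ 27 150 240]
(300, 145) [ 23 165 176]
(262, 150) [ 98  87 140]
(185, 100) [ 98  89 144]
(245, 158) [110 176 216]
(200, 148) [ 30   6 241]
y [511.2 277.9] [ 31.3 139.1] 81.2
b [514.2 202.9] [ 30.9 139.7] 77.1
w [497.7 134.8] [ 33.8 142.4] 79.9
[[399.0, 100.0], [422.0, 333.0], [609.0, 316.0], [589.0, 82.0]]
lug edge [659.8279825   -8.43424307  42.        ] nut [668.09166897 -27.62247949  87.        ]
```

View pics/w1b.png

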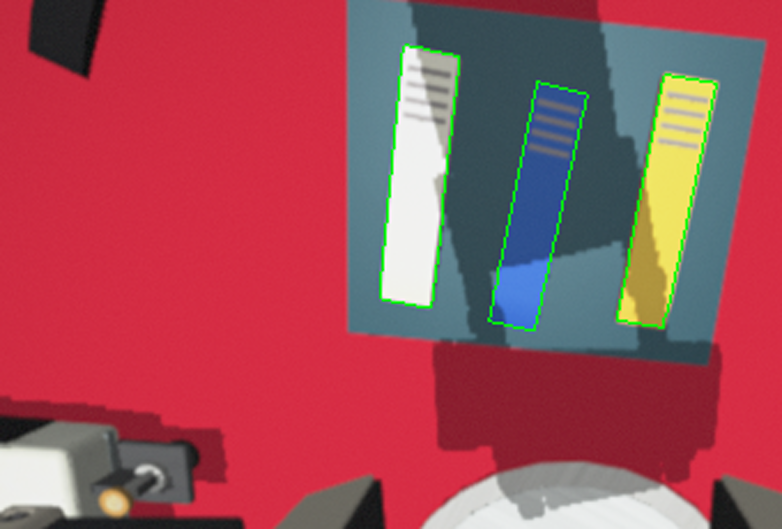

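```bash
python3 - <<'E'
from h import *
import pickle
f,C=pickle.load(open('w1.pkl','rb'))
cv2.imwrite('pics/w1c.png',cv2.resize(f[190:260,20:120],None,fx=7,fy=7,interpolation=cv2.INTER_CUBIC))
f,C=pickle.load(open('top0.pkl','rb'))
cv2.imwrite('pics/t3.png',cv2.resize(f[125:160,268:298],None,fx=16,fy=16,interpolation=cv2.INTER_CUBIC))
print('nut top',plane(C,282.2,138.5,87))
a=plane(C,275+78/6,65+500/6,82);b=plane(C,275+505/6,65+520/6,82); print(a,b,np.degrees(np.arctan2(*(a-b)[:2])))
a=plane(C,275+105/6,65+60/6,82);b=plane(C,275+78/6,65+498/6,82); print(a,b,np.degrees(np.arctan2(*(a-b)[:2][::-1])))
E
```

```text
nut top [665.02345204 -36.26372138  87.        ]
[631.9842283  -55.03099789  82.        ] [ 614.83684036 -292.20832858   82.        ] 4.135161317523736
[888.34558844 -78.35619938  82.        ] [633.12495108 -55.06604031  82.        ] -5.21408492910631
```

View pics/w1c.png

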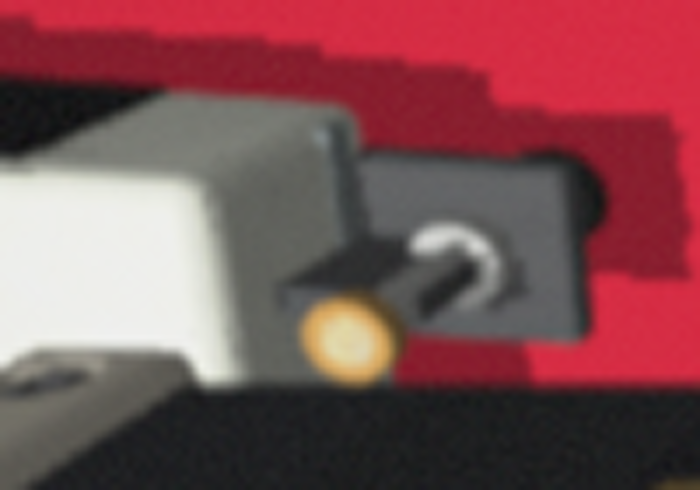

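View pics/t3.png

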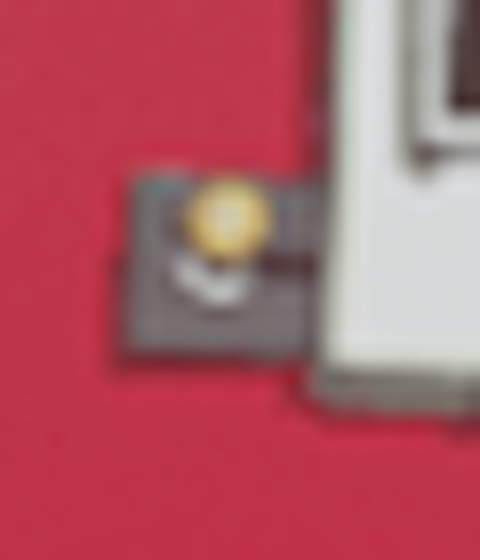

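```bash
python3 -m crank '[{"dx":-1,"dy":-24.5,"dz":10},{"dx":-1,"dy":-24.5,"dz":10},{"dx":-1,"dy":-24.5,"dz":10},{"dx":-1,"dy":-24.5,"dz":10},{"dx":-1,"dy":-24.5,"dz":10},{"dx":-1,"dy":-24.5,"dz":10},{"dx":-1,"dy":-24.5,"dz":10},{"dx":-1,"dy":-24.5,"dz":10},{"dx":-1,"dy":-24.5,"dz":10},{"dx":-1,"dy":-24.5,"dz":10}]'
python3 - <<'E'
from h import *
import pickle
f,C=cam('wrist'); cv2.imwrite('pics/w2.png',f); pickle.dump((f,C),open('w2.pkl','wb'))
u,v=proj(C,[655,-37,42]); print(u,v); u0,v0=int(u)-50,int(v)-35; print(u0,v0)
cv2.imwrite('pics/w2c.png',cv2.resize(f[v0:v0+75,u0:u0+100],None,fx=7,fy=7,interpolation=cv2.INTER_CUBIC))
E
```

```text
82.79969907790476 216.91835065457525
32 181invalid input at $[0]: expected keys dx, dy, dz, spin
```

View pics/w2.png

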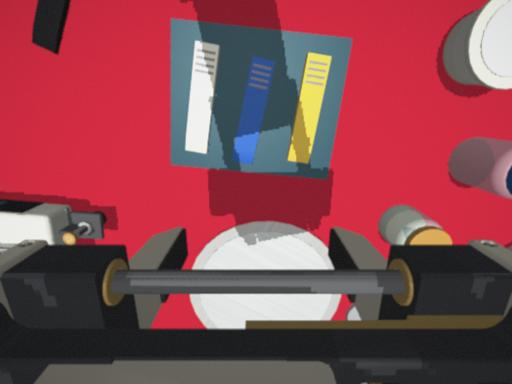

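View pics/w2c.png

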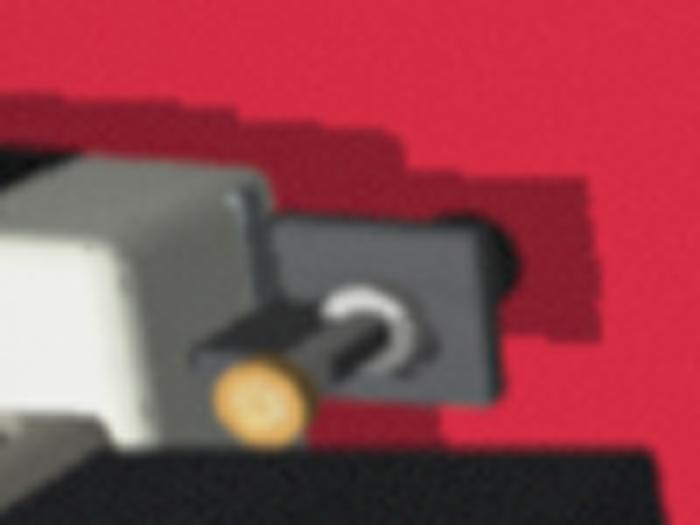

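```bash
python3 -m crank '[{"dx":-1,"dy":-24.5,"dz":10,"spin":0},{"dx":-1,"dy":-24.5,"dz":10,"spin":0},{"dx":-1,"dy":-24.5,"dz":10,"spin":0},{"dx":-1,"dy":-24.5,"dz":10,"spin":0},{"dx":-1,"dy":-24.5,"dz":10,"spin":0},{"dx":-1,"dy":-24.5,"dz":10,"spin":0},{"dx":-1,"dy":-24.5,"dz":10,"spin":0},{"dx":-1,"dy":-24.5,"dz":10,"spin":0},{"dx":-1,"dy":-24.5,"dz":10,"spin":0},{"dx":-1,"dy":-24.5,"dz":10,"spin":0}]'
python3 - <<'E'
from h import *
import pickle
f,C=cam('wrist'); cv2.imwrite('pics/w2.png',f); pickle.dump((f,C),open('w2.pkl','wb'))
u,v=proj(C,[655,-37,42]); print(u,v); u0,v0=int(u)-50,int(v)-35; print(u0,v0)
cv2.imwrite('pics/w2c.png',cv2.resize(f[v0:v0+75,u0:u0+100],None,fx=7,fy=7,interpolation=cv2.INTER_CUBIC))
E
```

```text
time: 2.47
tool_pos: [689.7, -32.3, 251.0]
tcp_rot: [1.841, 1.57, 1.843]
contact_force: [-0.5, 0.8, -0.4]
grip_width: 91.9
254.2232165600899 144.38945022982767
204 109
```

View pics/w2.png

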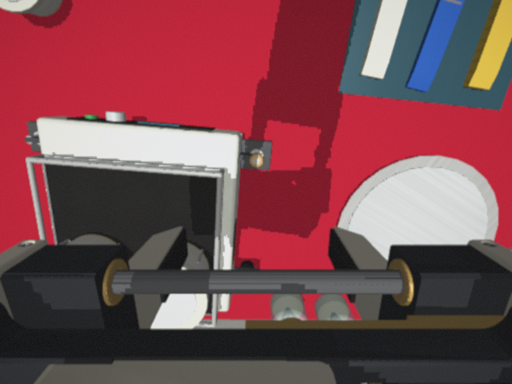

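View pics/w2c.png

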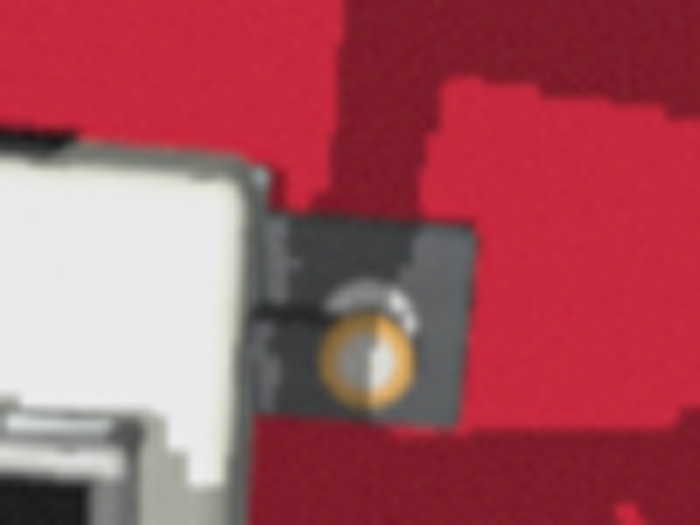

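```bash
python3 - <<'E'
from h import *
import pickle
f,C=pickle.load(open('w2.pkl','rb'))
q=lambda x,y,z: plane(C,204+x/7,109+y/7,z)[:2].round(1)
print('screw',q(367,360,87)); a,b=q(477,230,42),q(460,428,42); print('lug',a,b,np.degrees(np.arctan2(*(b-a)[::-1])))
print('inner front', q(278,213,42), 'house corner',q(248,165,82))
th=np.radians(-5); m=(a+b)/2; print('axis from lug',m-22*np.array([-np.sin(th),np.cos(th)]))
e1,e2=plane(C,38,120,82),plane(C,240,133,82); print(e1,e2,np.degrees(np.arctan2(-(e2-e1)[0],(e2-e1)[1])))
# packer centre recheck
go([0,0,0])
E
```

```text
screw [668.2 -33.9]
lug [651.6 -13. ] [690.3 -15.6] -3.843553023858697
inner front [648.5 -51. ] house corner [636. -54.]
axis from lug [669.03257366 -36.21628336]
[ 622.1077035  -288.21963739   82.        ] [636.45584413 -53.35442381  82.        ] -3.49590928237404
t 2.52 tcp [689.7 -32.1 251.1] zhead 0.2 d(cm) [ 25.12   3.39 -68.96] spin None F [-0.39  0.26  0.36] w 91.9
```

```bash
python3 -m crank '[{"dx":0,"dy":17.5,"dz":-24.2,"spin":0.176},{"dx":0,"dy":17.5,"dz":-24.2,"spin":0.176},{"dx":0,"dy":17.5,"dz":-24.2,"spin":0.176},{"dx":0,"dy":17.5,"dz":-24.2,"spin":0.176},{"dx":0,"dy":17.5,"dz":-24.2,"spin":0.176},{"dx":19,"dy":17.5,"dz":-24.2,"spin":0.176},{"dx":19,"dy":17.5,"dz":-24.2,"spin":0.176},{"dx":19,"dy":17.5,"dz":-24.2,"spin":0.176},{"dx":19,"dy":17.5,"dz":-24.2,"spin":0.176},{"dx":19,"dy":17.5,"dz":-24.2,"spin":0.176},{"dx":19,"dy":17.5,"dz":-24.2,"spin":0.176},{"dx":19,"dy":17.5,"dz":-24.2,"spin":0.176},{"dx":19,"dy":17.5,"dz":-24.2,"spin":0.176},{"dx":19,"dy":17.5,"dz":-24.2,"spin":0.176},{"dx":19,"dy":17.5,"dz":-24.2,"spin":0.176}]' 65
python3 - <<'E'
from h import *
f,C=cam('wrist'); cv2.imwrite('pics/w3.png',f)
go([446.8,143,5],-10)
E
```

```text
time: 3.77
tool_pos: [450.4, 140.3, 62.7]
tcp_rot: [0.322, 1.566, 0.146]
contact_force: [0.7, 0.0, -0.3]
grip_width: 59.2
t 3.82 tcp [450.  140.2  62.4] zhead -10.1 d(cm) [ 5.74  0.21 -0.39] spin -0.0018183550229580309 F [-0.58  0.49  0.79] w 59.6
```

View pics/w3.png

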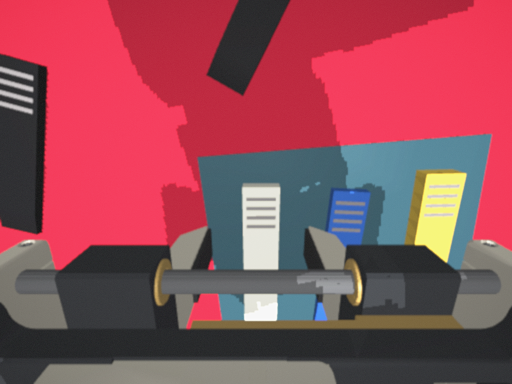

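```bash
python3 -m crank '[{"dx":3,"dy":0.1,"dz":-0.3,"spin":0},{"dx":5,"dy":0.1,"dz":-0.3,"spin":0},{"dx":5.7,"dy":0.1,"dz":-0.3,"spin":0},{"dx":5.7,"dy":0.1,"dz":-0.3,"spin":0},{"dx":5.7,"dy":0.1,"dz":-0.3,"spin":0}]' 65
python3 -m crank '[{"dx":0,"dy":0,"dz":0,"spin":0},{"dx":0,"dy":0,"dz":0,"spin":0},{"dx":0,"dy":0,"dz":0,"spin":0},{"dx":0,"dy":0,"dz":0,"spin":0},{"dx":0,"dy":0,"dz":0,"spin":0},{"dx":0,"dy":0,"dz":0,"spin":0}]' 0
python3 - <<'E'
from h import *
go([446.8,143,5],-10)
E
```

```text
time: 4.23
tool_pos: [446.3, 141.7, 4.3]
tcp_rot: [0.391, 1.57, 0.215]
contact_force: [-0.4, 0.1, 0.3]
grip_width: 59.8
time: 4.73
tool_pos: [445.7, 141.9, 4.0]
tcp_rot: [0.496, 1.57, 0.32]
contact_force: [-0.8, 0.6, 3.1]
grip_width: 29.8
t 4.73 tcp [445.7 141.9   4. ] zhead -10.1 d(cm) [-0.1   0.13  0.09] spin -0.001310669082376199 F [-0.78  0.64  3.08] w 29.8
```

```bash
python3 -m crank '[{"dx":-3,"dy":0,"dz":0,"spin":0},{"dx":-4,"dy":-4,"dz":2,"spin":0},{"dx":-4,"dy":-8,"dz":4,"spin":-0.05},{"dx":-4,"dy":-12,"dz":6,"spin":-0.1},{"dx":-4,"dy":-15.3,"dz":8.4,"spin":-0.106},{"dx":-4,"dy":-15.3,"dz":8.4,"spin":-0.106},{"dx":-4,"dy":-15.3,"dz":8.4,"spin":-0.106},{"dx":-4,"dy":-15.3,"dz":8.4,"spin":-0.106},{"dx":-4,"dy":-15.3,"dz":8.4,"spin":-0.106}]'
python3 - <<'E'
from h import *
f,C=cam('wrist'); cv2.imwrite('pics/w4.png',f)
f,C=cam('top'); cv2.imwrite('pics/t4.png',cv2.resize(f[90:230,200:340],None,fx=4,fy=4))
go([501.4,-23.3,2.5],-4)
E
```

```text
time: 5.48
tool_pos: [500.5, -22.3, 43.4]
tcp_rot: [2.809, 1.569, 2.739]
contact_force: [-0.1, -0.5, -1.0]
grip_width: 29.5
t 5.58 tcp [500.7 -22.   43.6] zhead -3.9 d(cm) [ 4.11 -0.13  0.08] spin 0.0017826007699638677 F [-0.34  0.64 -0.22] w 30.1
```

View pics/t4.png

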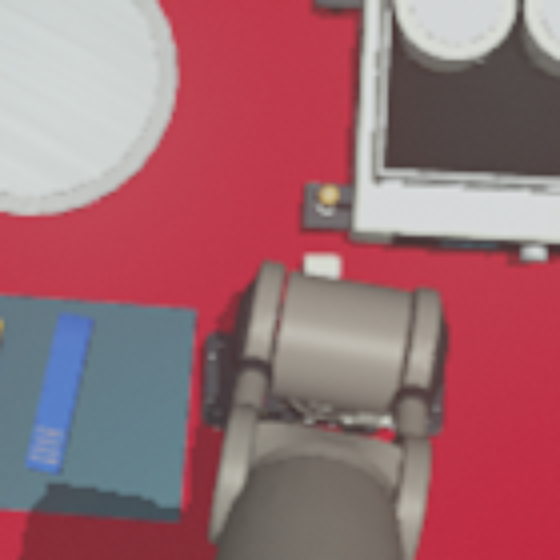

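```bash
python3 -m crank '[{"dx":2,"dy":-0.1,"dz":0,"spin":0},{"dx":3.6,"dy":-0.1,"dz":0,"spin":0},{"dx":4.0,"dy":-0.1,"dz":0,"spin":0},{"dx":4.2,"dy":-0.1,"dz":0,"spin":0},{"dx":4.2,"dy":-0.1,"dz":0,"spin":0}]'
python3 - <<'E'
from h import *
f,C=cam('top')
hsv=cv2.cvtColor(f,cv2.COLOR_BGR2HSV); x0,y0=270,148; s=hsv[y0:165,x0:289]
m=cv2.inRange(s,(0,0,150),(180,60,255)); ys,xs=np.nonzero(m); print(xs.min()+x0,xs.max()+x0,ys.min()+y0)
r=ys<=ys.min()+4; print(plane(C,xs[r].mean()+x0,ys.min()+y0,9))
cv2.imwrite('pics/t5.png',cv2.resize(f[125:175,260:310],None,fx=10,fy=10,interpolation=cv2.INTER_CUBIC))
go([501.4,-23.3,2.5],-4)
E
```

```text
time: 6.0
tool_pos: [500.8, -23.3, 2.1]
tcp_rot: [2.851, 1.57, 2.783]
contact_force: [0.1, 0.2, 0.2]
grip_width: 29.9
276 284 156
[620.69214683 -30.87770264   9.        ]
t 6.05 tcp [501.2 -23.5   2.2] zhead -3.9 d(cm) [-0.03  0.03  0.02] spin 0.0013433274936552157 F [ 0.15 -0.2  -0.32] w 29.7
```

View pics/t5.png

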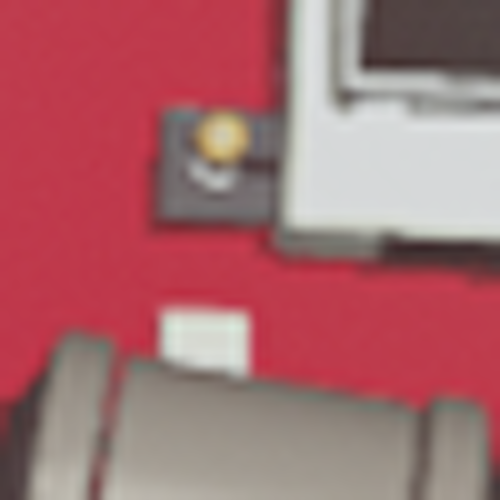

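```bash
python3 -m crank '[{"dx":0.03,"dy":0,"dz":0.8,"spin":0},{"dx":0.03,"dy":0,"dz":1.8,"spin":0},{"dx":0.03,"dy":0,"dz":2.5,"spin":0},{"dx":0.03,"dy":0,"dz":2.8,"spin":0},{"dx":0.03,"dy":0,"dz":2.8,"spin":0}]'
python3 -m crank '[{"dx":0,"dy":0,"dz":0.1,"spin":0},{"dx":0,"dy":0,"dz":0.15,"spin":0}]'
python3 -m crank '[{"dx":0,"dy":0,"dz":0.1,"spin":0},{"dx":0,"dy":0,"dz":0.15,"spin":0}]'
```

```text
time: 6.47
tool_pos: [530.7, -26.5, 1.8]
tcp_rot: [-0.05, 1.569, -0.12]
contact_force: [1.6, -0.7, 2.8]
grip_width: 29.4
time: 6.63
tool_pos: [530.7, -26.4, 1.8]
tcp_rot: [2.051, 1.571, 1.982]
contact_force: [-1.3, -0.5, 6.1]
grip_width: 29.6
time: 6.8
tool_pos: [531.1, -26.4, 1.7]
tcp_rot: [3.042, 1.569, 2.972]
contact_force: [-3.5, 0.1, 9.0]
grip_width: 29.6
```

```bash
python3 -m crank '[{"dx":-0.05,"dy":0,"dz":0,"spin":0},{"dx":-0.05,"dy":0,"dz":0,"spin":0},{"dx":-0.05,"dy":0,"dz":0,"spin":0}]'
python3 - <<'E'
from h import *
f,C=cam('top')
cv2.imwrite('pics/t6.png',cv2.resize(f[125:175,260:310],None,fx=10,fy=10,interpolation=cv2.INTER_CUBIC))
f,C=cam('wrist'); cv2.imwrite('pics/w6.png',f)
go([668-82*.9976,-35+82*.07,2.5],-4)
E
```

```text
time: 7.05
tool_pos: [531.8, -26.6, 1.8]
tcp_rot: [2.961, 1.57, 2.892]
contact_force: [-1.1, 0.4, 3.3]
grip_width: 30.1
t 7.15 tcp [531.9 -26.6   1.8] zhead -4.0 d(cm) [-0.07  0.11  5.43] spin 1.6897866145697443e-05 F [-0.01  0.14  2.12] w 29.7
```

View pics/t6.png

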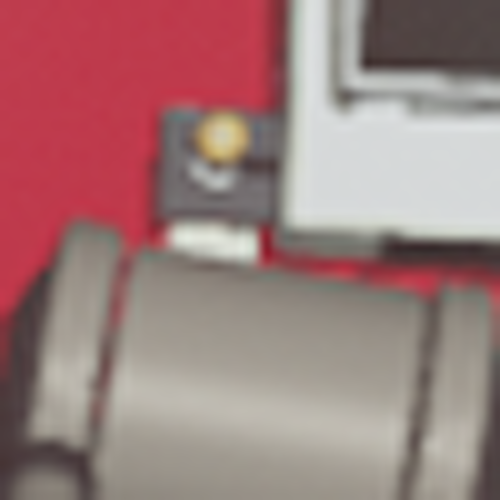

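```bash
python3 -m crank '[{"dx":-0.02,"dy":0.08,"dz":0.1,"spin":0},{"dx":-0.02,"dy":0.1,"dz":0.2,"spin":0}]'
python3 -m crank '[{"dx":0,"dy":0,"dz":0.1,"spin":0},{"dx":0,"dy":0,"dz":0.2,"spin":0}]'
python3 -m crank '[{"dx":0,"dy":0,"dz":0.1,"spin":0},{"dx":0,"dy":0,"dz":0.2,"spin":0}]'
```

```text
time: 7.32
tool_pos: [534.5, -25.7, 2.0]
tcp_rot: [1.167, 1.571, 1.097]
contact_force: [0.7, 0.8, -1.0]
grip_width: 29.3
time: 7.48
tool_pos: [536.5, -25.9, 2.0]
tcp_rot: [1.083, 1.571, 1.013]
contact_force: [0.2, 0.2, -0.2]
grip_width: 30.1
time: 7.65
tool_pos: [538.5, -26.0, 2.1]
tcp_rot: [1.296, 1.571, 1.226]
contact_force: [-0.5, -0.3, 1.2]
grip_width: 29.3
```

```bash
python3 -m crank '[{"dx":0,"dy":0,"dz":0.15,"spin":0},{"dx":0,"dy":0,"dz":0.3,"spin":0}]'
python3 -m crank '[{"dx":0,"dy":0,"dz":0.15,"spin":0},{"dx":0,"dy":0,"dz":0.3,"spin":0}]'
python3 -m crank '[{"dx":0,"dy":0,"dz":0.15,"spin":0},{"dx":0,"dy":0,"dz":0.3,"spin":0}]'
python3 -m crank '[{"dx":0,"dy":0,"dz":0.15,"spin":0},{"dx":0,"dy":0,"dz":0.3,"spin":0}]'
```

```text
time: 7.82
tool_pos: [541.5, -26.3, 2.1]
tcp_rot: [1.105, 1.571, 1.035]
contact_force: [0.5, -0.2, 0.2]
grip_width: 29.7
time: 7.98
tool_pos: [544.3, -26.4, 2.1]
tcp_rot: [2.891, 1.57, 2.821]
contact_force: [-2.5, 0.4, -0.4]
grip_width: 29.8
time: 8.15
tool_pos: [546.4, -26.5, 1.8]
tcp_rot: [3.02, 1.568, 2.95]
contact_force: [-3.6, 0.3, 0.9]
grip_width: 29.6
time: 8.32
tool_pos: [549.8, -26.8, 1.9]
tcp_rot: [2.981, 1.569, 2.912]
contact_force: [-4.1, 0.5, 0.5]
grip_width: 29.5
```

```bash
python3 -m crank '[{"dx":0,"dy":0,"dz":0.2,"spin":0},{"dx":0,"dy":0,"dz":0.4,"spin":0},{"dx":0,"dy":0,"dz":0.6,"spin":0}]'
python3 -m crank '[{"dx":0,"dy":0,"dz":0.2,"spin":0},{"dx":0,"dy":0,"dz":0.4,"spin":0},{"dx":0,"dy":0,"dz":0.6,"spin":0}]'
python3 -m crank '[{"dx":0,"dy":0,"dz":0.2,"spin":0},{"dx":0,"dy":0,"dz":0.4,"spin":0},{"dx":0,"dy":0,"dz":0.6,"spin":0}]'
python3 -c "
from h import *
go([668-82*.9976,-35+82*.07,2.5],-4)"
```

```text
time: 8.57
tool_pos: [556.2, -27.2, 1.9]
tcp_rot: [2.969, 1.57, 2.899]
contact_force: [-3.7, 0.6, -0.4]
grip_width: 29.5
time: 8.82
tool_pos: [562.5, -27.7, 2.0]
tcp_rot: [1.995, 1.571, 1.925]
contact_force: [-3.0, -0.1, -1.0]
grip_width: 29.4
time: 9.07
tool_pos: [568.5, -28.1, 2.1]
tcp_rot: [0.648, 1.571, 0.579]
contact_force: [-3.3, 0.4, -0.6]
grip_width: 29.8
t 9.07 tcp [568.5 -28.1   2.1] zhead -4.0 d(cm) [-0.04  0.01  1.77] spin 1.2079186073171964e-06 F [-3.33  0.41 -0.56] w 29.8
```

```bash
python3 -m crank '[{"dx":0,"dy":0,"dz":0.2,"spin":0},{"dx":0,"dy":0,"dz":0.4,"spin":0},{"dx":0,"dy":0,"dz":0.6,"spin":0},{"dx":0,"dy":0,"dz":0.8,"spin":0}]'
python3 -m crank '[{"dx":0,"dy":0,"dz":0.2,"spin":0},{"dx":0,"dy":0,"dz":0.4,"spin":0},{"dx":0,"dy":0,"dz":0.6,"spin":0},{"dx":0,"dy":0,"dz":0.8,"spin":0},{"dx":0,"dy":0,"dz":0.8,"spin":0}]'
python3 - <<'E'
from h import *
f,C=cam('wrist'); cv2.imwrite('pics/w7.png',f)
go([668-82*.9976,-35+82*.07,2.5],-4)
E
```

```text
time: 9.4
tool_pos: [576.5, -28.7, 2.1]
tcp_rot: [1.462, 1.571, 1.392]
contact_force: [-3.2, 0.7, -0.8]
grip_width: 29.8
time: 9.82
tool_pos: [585.0, -29.3, 2.2]
tcp_rot: [0.022, 1.57, -0.047]
contact_force: [-1.4, -0.2, -1.5]
grip_width: 29.9
t 9.87 tcp [585.  -29.3   2.2] zhead -4.0 d(cm) [-0.03  0.02  0.12] spin 6.10743404249571e-06 F [-0.78  0.67 -1.2 ] w 29.5
```

View pics/w7.png

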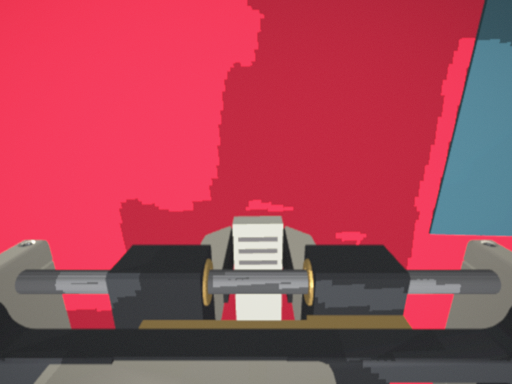

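```bash
python3 -m crank '[{"dx":0,"dy":0,"dz":0,"spin":0},{"dx":0,"dy":0,"dz":0,"spin":0},{"dx":0,"dy":0,"dz":0,"spin":0},{"dx":0,"dy":0,"dz":0,"spin":0},{"dx":0,"dy":0,"dz":0,"spin":0}]' 55
python3 -m crank '[{"dx":-0.5,"dy":0,"dz":-0.5,"spin":0},{"dx":-1.5,"dy":0,"dz":-2,"spin":0},{"dx":-4,"dy":0,"dz":-4,"spin":0},{"dx":-8,"dy":0,"dz":-6,"spin":0},{"dx":-12,"dy":0,"dz":-8,"spin":0},{"dx":-16,"dy":0,"dz":-8,"spin":0},{"dx":-20,"dy":0,"dz":-5,"spin":0},{"dx":-24,"dy":0,"dz":-1,"spin":0},{"dx":-24,"dy":0,"dz":3,"spin":0},{"dx":-24,"dy":0,"dz":6,"spin":0},{"dx":-24,"dy":0,"dz":6,"spin":0},{"dx":-24,"dy":0,"dz":6,"spin":0}]'
python3 - <<'E'
from h import *
import pickle
f,C=cam('wrist'); cv2.imwrite('pics/w8.png',f); pickle.dump((f,C),open('w8.pkl','wb'))
u,v=map(int,proj(C,[640,-35,20])); print(u,v,tool()[1]['tool_pos'])
cv2.imwrite('pics/w8c.png',cv2.resize(f[v-60:v+50,u-50:u+60],None,fx=5.4,fy=5.4,interpolation=cv2.INTER_CUBIC)); print(u-50,v-60)
f,C=cam('scene'); cv2.imwrite('pics/s8.png',f)
E
```

```text
time: 10.28
tool_pos: [584.6, -29.3, 2.4]
tcp_rot: [0.029, 1.57, -0.04]
contact_force: [-0.0, -0.2, -0.5]
grip_width: 50.2
time: 11.28
tool_pos: [645.6, -33.7, 241.4]
tcp_rot: [0.162, 1.57, 0.093]
contact_force: [0.3, -0.1, -0.3]
grip_width: 50.8
256 163 [643.93986678 -33.44423074 241.27180673]
206 103
```

View pics/w8.png

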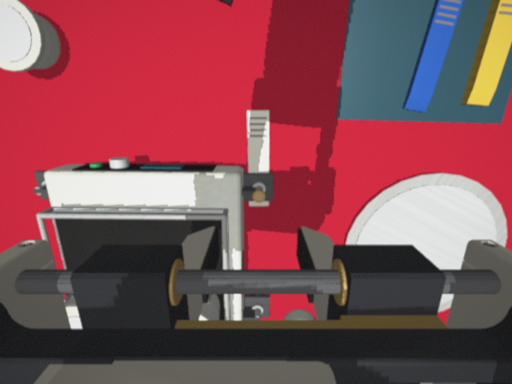

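View pics/w8c.png

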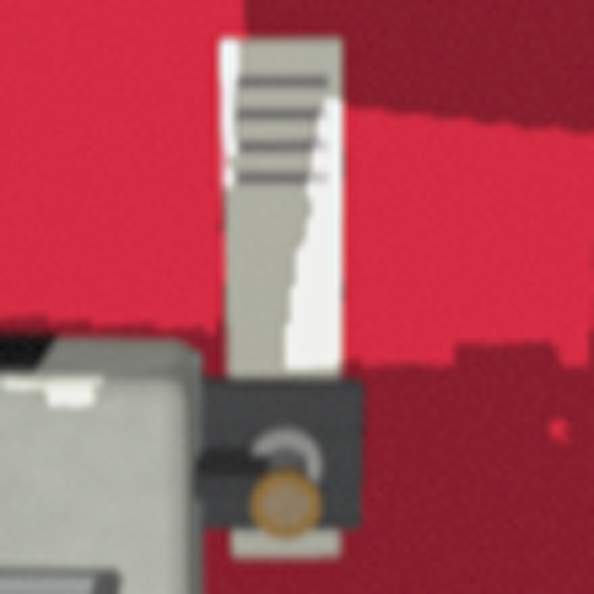

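```bash
python3 - <<'E'
from h import *
import pickle
f,C=pickle.load(open('w8.pkl','rb'))
q=lambda x,y,z: plane(C,206+x/5.4,103+y/5.4,z)[:2]
L0,L1,R0,R1=q(220,40,12),q(229,375,12),q(343,40,12),q(343,375,12)
t=(L0+R0)/2; d=(L1+R1)/2-t; d/=np.linalg.norm(d); tip=q(286,557,8.6)
m=t+70*d; print('tail',t,'tip',tip,np.linalg.norm(tip-t),'mid',m,'head',np.degrees(np.arctan2(d[1],d[0])),'width',np.linalg.norm(L0-R0))
for F in [q(285,503,87),np.array([668,-35])]:
    e=F-m; print('foot',F,'in packer',e@d,e@[-d[1],d[0]])
a,b=q(362,382,42),q(360,526,42); print('lug outer corners',a,b)
E
```

```text
tail [567.88847834 -27.77309158] tip [708.26272333 -36.23381471] 140.62898880826896 mid [637.78144905 -31.64254182] head -3.1688033015659456 width 31.109762603119762
foot [666.24056171 -33.98909236] in packer 28.545311261215602 -0.7698038205840153
foot [668 -35] in packer 30.35794019942452 -1.6819078081451702
lug outer corners [650.60431503 -13.38191254] [688.68731588 -15.90421362]
```

View pics/s8.png

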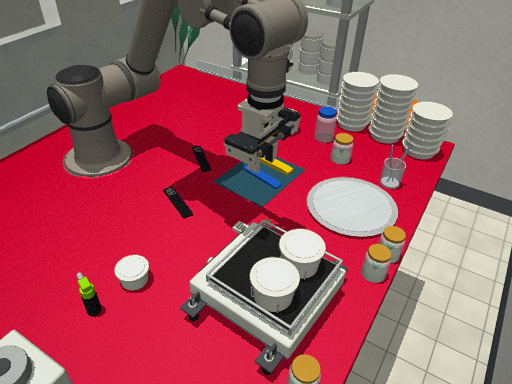

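```bash
python3 -c "
from h import *
o=sensors.get_obs(); print(o['time'],o['contact_force'],abs(o['dq']).max()); bot.close_job()"
```

```text
11.3833 [ 0.13716311 -0.29037323  0.35468215] 0.02644816739399682
the job is handed in; nothing more can be done
```

The white 12 mm packer is in place under the front left foot, and I handed the job in at 11.4 s. I tried it first because it is the middle size, and it went in, so the blue and yellow packers were never touched and are still on the mat.

- **Fit:** I felt nothing for roughly the first 10 mm under the pad. After that there was a steady drag of 3–4 N up the taper and along the flat top. Against about 0 N of drag just before contact, that means the pad bears firmly. The highest force read while sliding it in under the foot was 4.1 N, against the 25 N limit. I have no direct reading of the bearing force; I judge it from the drag.
- **Position:** In the last wrist picture the foot axis is about 28–30 mm ahead of the packer's middle and 1–2 mm off its centre line. That puts the whole pad past the taper. It appears to lie flat.
- **After release:** The packer stayed put when I let go. The gripper is clear of everything, and I saw nothing else shifted.

**What disagreed or went wrong:**
- **Foot position:** My estimates from different views differed by up to about 9 mm. I took a closer picture and used (668, −35).
- **Refused move:** One command was rejected for a missing `spin` value. Nothing moved and no time was lost.
- **Pressing on the bench:** Lowering the packer an extra 0.3 mm pressed it on the bench at up to 9 N, so I raised it 0.7 mm in two steps before sliding on.

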